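Set the needle of a spray gun by clicks

ROBOT

A 6-joint arm with a two-finger parallel gripper is mounted at the origin on the work surface. World frame = base frame: x ahead of the robot, y to its left, z up, the work surface at z = 0. Lengths are in m, angles in rad, forces in N, time in s.
With the tool pointing down it reaches from about 0.3 to 0.775 m from the base axis. Payload 14.6 kg.
Tool frame: the origin (TCP) lies at the very end of the fingers, on their centre line; the grasp point (between the pads) lies 19 mm behind it; z points along the fingers, y is the line along which they close (so a half turn about z gives the same grasp; the last joint's range is limited). The gripper opens to 94 mm and grips with 3 to 60 N. Pads are 16 mm wide; open, the fingers measure 119 mm over their backs; the gripper's body (75 mm by 177 mm) begins 78 mm behind the grasp point.
Start: joints at [1.141, 0.3, 1.521, -0, 1.321, -0.067], TCP at [0.195, 0.514, 0.205] pointing down, gripper open.
Joint ranges: [-3.03, 3.03], [-0.79, 2.21], [0.23, 2.52], [-1.04, 4.18], [0, 3.07], [-2.55, 2.55]. Speed limits (rad/s): [2.22, 2.22, 2.57, 3.14, 3.14, 3.14].

INTERFACE

Orientations are given as [roll, pitch, yaw] about the fixed x, y, z axes, in that order (R = Rz(yaw) Ry(pitch) Rx(roll)).
In Python, from station import ctrl gives the robot as it stands. The module is installed in compiled form; this text tells all that it offers.
- The arm moves only by the tool play_rows, never from a script. Its argument "commands" is a list of rows, each a list of 7 numbers: the shift along the tool's x, y, z in m, then the turn, a rotation vector about the tool's x, y, z in degrees, then the closure, from -1 (fully open) to 1 (shut). A call has 1 to 20 rows; each row shifts and turns the commanded pose from where the row before left it, along the tool's axes as they then stand; what a row does not reach is not made up. A row lasts 1/12 s, in which the tool goes at most 41.7 mm and 7.16 degrees, less where a joint would pass 70% of its speed; a pose out of reach is approached as far as the arm can. A call is refused whole if a number of a shift passes 0.0417 or a number of a turn 7.16, either way. A call with a gripper value outside its range is refused whole. The fingers move at their own pace and stop on an object; "force" is the grip in N (left out, the last holds). Time passes only in rows, so rows that do not move let the fingers close. It gives the time, the measured TCP pose, the force, the opening and the grip force at its end, in the units of the state.
- ctrl.get_obs(): the state, without advancing time (a new reading comes with each control period).
- ctrl.camera(name): name is "side" or "top"; returns the picture (384x512x3 uint8, blue, green, red); there is no depth.
- ctrl.camera_model(name): a dict with "fx", "fy", "cx", "cy" (pixels), "rvec" (rotation vector, rad) and "tvec" (3), from world to camera coordinates, as OpenCV has them. Camera axes: x right, y down, z forward; pixel columns grow to the right and rows downward; lengths in m; the calibration is good to about 2 mm. A picture is of the moment at which its call begins. camera_model takes no time and is no camera call.
- ctrl.hand_in(): hands the job in; it is judged then, once.
The state is a dict: "time_s": time; "qpos": joint angles; "joint_vel": joint speeds; "tau": joint torques, N m; "ee_pos": TCP position; "eef_rot": TCP orientation; "force": force on the tool from outside, world axes, zero at the start; "moment": the same for the moment, N m; "grip_width": finger opening in m; "grip_force": force on a finger pad.
Only numpy, scipy, OpenCV 4.12 (cv2) and the standard library are available. Lean on these libraries where they do the work, as an engineer would, in place of code of your own. Each camera call takes 0.05 s, during which the arm holds its last target. There are 200 camera calls.

TASK

The spray gun has been put back together after cleaning. Wind its red needle knob in (clockwise seen from above) until the needle just rests on its seat, without forcing it, then back the knob out exactly six clicks, let go of it, and leave the things around the gun where they lie.

Things in the scene. Friction and masses are not known exactly. Their poses are not given: they have to be found in the camera images.
- gun: Aluminium spray gun fixed nose-down in a steel setting stand on the bench. Origin: on the bench under the vertical needle axis; z up, handle towards +y. Base plate 130 x 210 x 10 mm (x -65 to 65, y -70 to 140). On the axis: barrel up to 36 mm dia ending at height 183 mm, neck 17 mm dia to 201, red needle knob 201 to 227 mm. Steel fan knob on the -x side at 147 mm: not part of the job.
- handle_end (a point): Lower end of the gun's handle (26 mm wide, 34 mm deep) at y = 134 mm in the gun's frame, 161 mm above the bench. The handle runs out here from the barrel, its top rising from 160 to 180 mm height. On the opposite side of the barrel, below 163 mm, a hanging hook and the cup port stand out to y = -50 mm.
- knob_grip (a point): Middle of the red needle knob, on its vertical axis, 214 mm above the bench; keeps the gun's axes and does not turn. Knob: plain knurled cylinder, 25 mm dia, 26 mm tall, no marks, free all round; take it from above at any yaw. It does not rise as it turns. Clockwise from above winds the needle in (closes), anticlockwise backs it out. At the start it stands in a notch, 3 to 8 clicks out.
- detent_ring (a point): The click mechanism in the barrel, 174 mm up on the axis: 20 clicks a turn, a notch every 18 degrees. Turned on from a notch (either way) the knob resists ever more, to about 0.13 N m near 11 degrees; then it clicks: the resistance vanishes or turns into a brief pull forward, and is nil at the next notch. Let go before the click it springs back to its notch; after, it runs on to the next.
- nozzle_seat (a point): The needle's seat inside the nose, on the axis 45 mm up. The knob meets it standing in its last notch (the zero notch). Turned on clockwise from there it does not click but resists ever more, like a spring of 1.5 N m per rad: 0.2 N m at 0.13 rad past that notch. Let go, it springs back to the zero notch. More than 0.3 rad past it (about 0.45 N m) bruises the seat.
- needle (a joint): Height of the needle off its seat in m: 0 when seated, 0.000025 m more for every click backed out (0.00015 m at six clicks). The reading is much too coarse to show clicks: they must be felt.
- needle_spring (a joint): Squeeze of the spring between knob and needle in m: 0 when the knob is free, growing with the clockwise torque on the knob, 0.000067 m per N m. 0.00003 m is the most the seat stands. The reading is much too coarse to be of use: feel the torque.
- gravity_cup: White open plastic cup taken off the gun, 84 mm dia at the rim, 105 mm tall, standing loose on the bench near the stand; origin under its centre.
- air_cap: Spare brass air cap with two horns, 38 mm dia, 24 mm tall, loose on the bench; origin under its centre.
- gun_spanner: Steel spanner about 150 mm long, lying loose on the bench along its x axis; origin under its middle.
- gun_brush: Cleaning brush about 170 mm long, lying loose on the bench along its x axis; origin under its middle.

How it is judged:
On the way:
1. the needle has been wound in until it rests on its seat (within a quarter of a click) (value of joint needle below 6.25e-06 m), for 0.1 s.
At the end, for the whole second after the job is handed in: After having been seated, the needle stands six clicks (0.15 mm) out from its seat, within 0.01 mm (0.4 click), the knob is let go, and the cup, air cap, spanner and brush are within 20 mm of where they lay (value of joint needle between 0.00014 and 0.00016 m and contact force between gun and anything else below 0.5 N and distance of each of gravity_cup, air_cap, gun_spanner, gun_brush from where it was at the start of the episode below 0.02 m); the robot touches nothing.
It fails at once if the knob is driven in with more than about 0.45 N m (0.3 rad past the zero notch), which bruises the seat (value of joint needle_spring above 3e-05 m).
It fails at once if the cup, air cap, spanner or brush is pushed more than 20 mm (distance of any of gravity_cup, air_cap, gun_spanner, gun_brush from where it was at the start of the episode above 0.02 m).
It also fails if it takes over 72 s, if anything falls off the work surface, if the arm or the gripper's body presses on something with over 40 N, if the wrist force passes 120 N, or if a joint passes its speed limit or range.

## Working session

There is one attempt and no reset: what is moved stays moved. The work goes in short steps, Python scripts to look and compute and a tool call to move; the robot and the scene stay as the last step left them, time stands still between calls to the robot, and variables do not carry over. Pictures are saved under pics/ and viewed, at most 10 in all, crops included, and the job is handed in when it is done.

Besides the shell and the picture viewer there is one more tool, called after "Emit:" by a JSON object that holds its "name" and its "arguments", one argument or row to a line. play_rows: Moves the arm, as the interface text tells. Its arguments: {"type":"object","properties":{"commands":{"type":"array","items":{"type":"array","items":{"type":"number"}}},"force":{"type":"number"}},"required":["commands"]}

```bash
mkdir -p pics; cat > h.py <<'E'
import numpy as np, cv2
from station import ctrl
def ray(name,u,v):
    m=ctrl.camera_model(name);R=cv2.Rodrigues(np.array(m["rvec"],float))[0];t=np.array(m["tvec"],float).ravel()
    d=R.T@np.array([(u-m["cx"])/m["fx"],(v-m["cy"])/m["fy"],1]);return -R.T@t,d
def onz(name,u,v,z):
    o,d=ray(name,u,v);return o+d*(z-o[2])/d[2]
def red(img):
    h=cv2.cvtColor(img,cv2.COLOR_BGR2HSV)
    m=(((h[...,0]<8)|(h[...,0]>172))&(h[...,1]>130)&(h[...,2]>60)).astype(np.uint8)
    n,l,s,c=cv2.connectedComponentsWithStats(m);return [(s[i].tolist(),c[i].round(1).tolist()) for i in range(1,n) if s[i][4]>15]
E
python3 - <<'E'
from h import *
ims=[]
for n in("top","side"):
    i=ctrl.camera(n);cv2.imwrite(f"pics/{n}0.png",i);print(n,red(i),ray(n,256,192))
    for s,c in red(i):print(onz(n,*c,0.214))
print(ctrl.get_obs())
E
```

```text
top [([246, 174, 11, 12, 82], [250.7, 179.7])] (array([0.36614836, 0.0376643 , 1.2313134 ]), array([ 0.14993543,  0.02025408, -0.9885358 ]))
[0.54750204 0.07004813 0.214     ]
side [([228, 158, 14, 17, 148], [234.9, 165.2])] (array([ 0.37198118, -0.39056208,  0.63780368]), array([ 0.30273837,  0.64093288, -0.70596049]))
[0.54680704 0.07314946 0.214     ]
{'time_s': 0.1, 'qpos': array([ 1.14139813e+00,  3.00403937e-01,  1.52154184e+00, -1.82877806e-05,
        1.32067938e+00, -6.65938314e-02]), 'joint_vel': array([-0.00035575, -0.0003974 , -0.00184835,  0.00057338, -0.00125951,
       -0.00046227]), 'tau': array([ 2.35505831e-03, -5.32647586e+01, -3.53278363e+01,  7.10698287e-02,
        2.36054318e-02, -1.01024805e-04]), 'ee_pos': array([0.19509738, 0.51397734, 0.20493976]), 'eef_rot': array([-3.14056126e+00, -5.10328312e-05,  2.77879280e+00]), 'force': array([ 0.04052837, -0.57240422,  0.61116073]), 'moment': array([-4.01089128e-03,  2.59589995e-02, -8.23587792e-05]), 'grip_force': 0.0, 'grip_width': 0.09403104510349838}
```

View pics/top0.png

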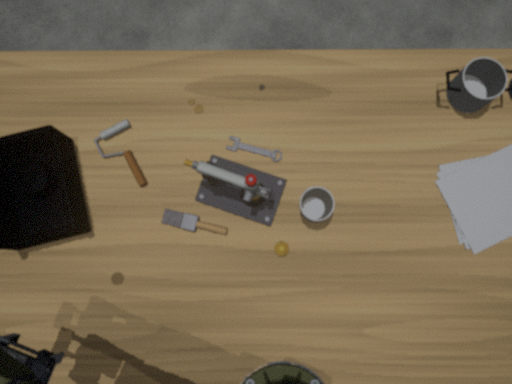

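View pics/side0.png

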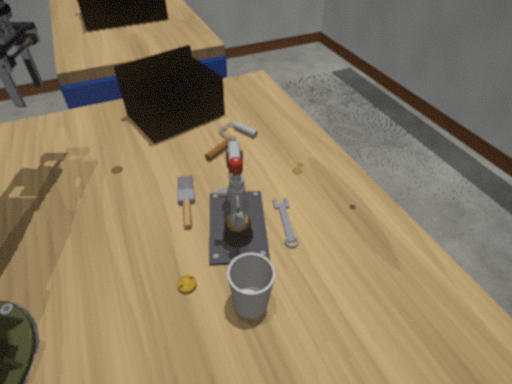

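Emit:
{"name": "play_rows", "arguments": {
  "commands": [
    [-0.0179, -0.0189, -0.01, 0, 0, 0, -1],
    [-0.0179, -0.0189, -0.01, 0, 0, 0, -1],
    [-0.0179, -0.0189, -0.01, 0, 0, 0, -1],
    [-0.0179, -0.0189, -0.01, 0, 0, 0, -1],
    [-0.0179, -0.0189, -0.01, 0, 0, 0, -1],
    [-0.0179, -0.0189, -0.01, 0, 0, 0, -1],
    [-0.0179, -0.0189, -0.01, 0, 0, 0, -1],
    [-0.0179, -0.0189, -0.01, 0, 0, 0, -1],
    [-0.0179, -0.0189, -0.01, 0, 0, 0, -1],
    [-0.0179, -0.0189, -0.01, 0, 0, 0, -1],
    [-0.0307, -0.0099, 0, 0, 0, 0, -1],
    [-0.0307, -0.0099, 0, 0, 0, 0, -1],
    [-0.0307, -0.0099, 0, 0, 0, 0, -1],
    [-0.0307, -0.0099, 0, 0, 0, 0, -1],
    [-0.0307, -0.0099, 0, 0, 0, 0, -1],
    [-0.0307, -0.0099, 0, 0, 0, 0, -1],
    [-0.0307, -0.0099, 0, 0, 0, 0, -1],
    [-0.0307, -0.0099, 0, 0, 0, 0, -1],
    [-0.0307, -0.0099, 0, 0, 0, 0, -1],
    [0, 0, 0, 0, 0, 0, -1]
  ],
  "force": 30
}}

```text
time_s: 1.77
ee_pos: [0.5247, 0.0895, 0.304]
eef_rot: [-3.14, -0.001, 2.776]
force: [-0.9, -0.1, -0.7]
grip_width: 0.0941
grip_force: 0.0
```

Emit:
{"name": "play_rows", "arguments": {
  "commands": [
    [-0.0134, -0.004, 0, 0, 0, 0, -1],
    [-0.0134, -0.004, 0, 0, 0, 0, -1],
    [0, 0, 0.02, 0, 0, 0, -1],
    [0, 0, 0.02, 0, 0, 0, -1],
    [0, 0, 0.02, 0, 0, 0, -1],
    [0, 0, 0, 0, 0, 0, -1],
    [0, 0, 0, 0, 0, 0, -1]
  ]
}}

```text
time_s: 2.35
ee_pos: [0.544, 0.0758, 0.2453]
eef_rot: [-3.141, -0.002, 2.779]
force: [0.0, -0.1, 1.1]
grip_width: 0.0938
grip_force: 0.0
```

```bash
python3 - <<'E'
from h import *
for n in("top","side"):
    i=ctrl.camera(n);print(n,red(i))
    if n=="side":cv2.imwrite("pics/s1.png",cv2.resize(i[60:260,130:370],None,fx=3,fy=3))
o=ctrl.get_obs();print(o["ee_pos"],o["qpos"],o["moment"],o["force"])
E
```

```text
top []
side [([230, 170, 11, 5, 33], [235.7, 171.6])]
[0.54467429 0.07582135 0.24684886] [ 7.17091188e-02  2.70187814e-01  1.46257183e+00  6.91247379e-06
  1.40722702e+00 -1.13648925e+00] [-0.01452303 -0.02748309  0.01449469] [ 0.41336732 -0.30389832  0.07517714]
```

View pics/s1.png

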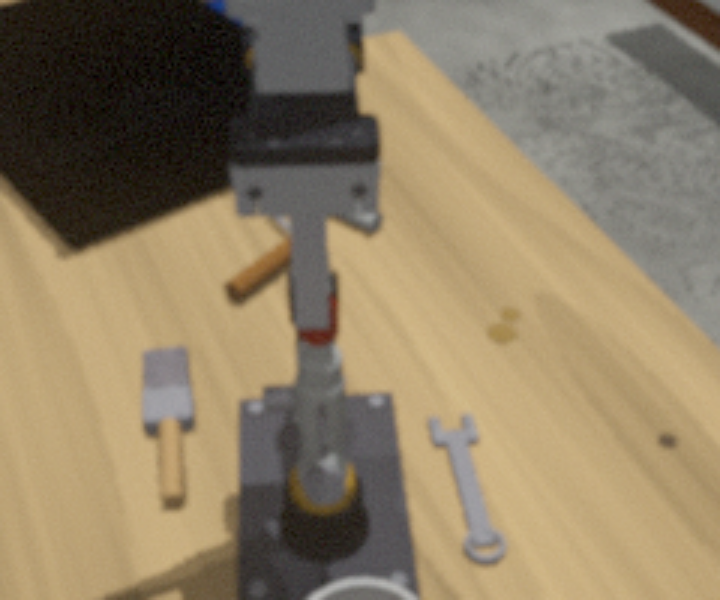

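Emit:
{"name": "play_rows", "arguments": {
  "commands": [
    [-0.004, -0.0017, 0, 0, 0, 0, -1],
    [0, 0, 0.012, 0, 0, 0, -1],
    [0, 0, 0.012, 0, 0, 0, -1],
    [0, 0, 0.012, 0, 0, 0, -1],
    [0, 0, 0.012, 0, 0, 0, -1],
    [0, 0, 0, 0, 0, 0, -1],
    [0, 0, 0, 0, 0, 0, 1],
    [0, 0, 0, 0, 0, 0, 1],
    [0, 0, 0, 0, 0, 0, 1],
    [0, 0, 0, 0, 0, 0, 1],
    [0, 0, 0, 0, 0, 0, 1],
    [0, 0, 0, 0, 0, 0, 1],
    [0, 0, 0, 0, 0, 0, 1],
    [0, 0, 0, 0, 0, 0, 1],
    [0, 0, 0, 0, 0, 0, 1],
    [0, 0, 0, 0, 0, 0, 1]
  ],
  "force": 5
}}

```text
time_s: 3.78
ee_pos: [0.5475, 0.0726, 0.1975]
eef_rot: [-3.142, -0.0, 2.779]
force: [-0.4, -0.4, 0.2]
grip_width: 0.0306
grip_force: 0.0
```

```bash
cat > o.py <<'E'
from h import *
o=ctrl.get_obs()
for k in("time_s","ee_pos","eef_rot","force","moment","grip_width","grip_force"):print(k,np.round(o[k],4))
print("j6",o["qpos"][5],"yawdeg",np.degrees(o["eef_rot"][2]),"tau6",o["tau"][5])
E
python3 o.py
```

```text
time_s 3.7833
ee_pos [0.5475 0.0726 0.1975]
eef_rot [-3.1416 -0.      2.7788]
force [-0.3761 -0.3787  0.2071]
moment [ 0.0317  0.012  -0.0482]
grip_width 0.0306
grip_force 0.0
j6 -1.1424471295860175 yawdeg 159.21256641989189 tau6 8.42740951156884e-05
```

Emit:
{"name": "play_rows", "arguments": {
  "commands": [
    [0, 0, 0, 0, 0, 0, 1],
    [0, 0, 0, 0, 0, 0, 1],
    [0, 0, 0, 0, 0, 0, 1],
    [0, 0, 0, 0, 0, 0, 1]
  ]
}}

```text
time_s: 4.12
ee_pos: [0.5472, 0.0717, 0.1974]
eef_rot: [-3.14, -0.0, 2.778]
force: [-2.6, -6.2, 1.0]
grip_width: 0.0246
grip_force: 5.0
```

```bash
python3 o.py
```

```text
time_s 4.1167
ee_pos [0.5472 0.0717 0.1974]
eef_rot [-3.1397e+00 -3.0000e-04  2.7784e+00]
force [-2.599 -6.2    1.001]
moment [-1.1996  0.6186 -0.0061]
grip_width 0.0246
grip_force 5.0
j6 -1.1424553662799108 yawdeg 159.18996029114396 tau6 0.0031872034014668316
```

Emit:
{"name": "play_rows", "arguments": {
  "commands": [
    [0, -0.001, 0, 0, 0, 0, 1],
    [0, 0, 0, 0, 0, 0, 1],
    [0, 0, 0, 0, 0, 0, 1]
  ]
}}

```text
time_s: 4.37
ee_pos: [0.5472, 0.0716, 0.1974]
eef_rot: [-3.141, 0.0, 2.779]
force: [-1.1, -1.4, -1.1]
grip_width: 0.0246
grip_force: 5.0
```

```bash
python3 o.py
```

```text
time_s 4.3667
ee_pos [0.5472 0.0716 0.1974]
eef_rot [-3.1414e+00  1.0000e-04  2.7787e+00]
force [-1.0523 -1.4298 -1.1061]
moment [-0.225   0.0423 -0.0695]
grip_width 0.0246
grip_force 5.0
j6 -1.1440962206012983 yawdeg 159.20973493228104 tau6 -0.014088060124777257
```

Emit:
{"name": "play_rows", "arguments": {
  "commands": [
    [0, 0, 0, 0, 0, 0, 0.1],
    [0, 0, 0, 0, 0, 0, 0.1],
    [0, 0, 0, 0, 0, 0, 0.1],
    [0, 0, 0, 0, 0, -7, 0.1],
    [0, 0, 0, 0, 0, -7, 0.1],
    [0, 0, 0, 0, 0, -7, 0.1],
    [0, 0, 0, 0, 0, -7, 0.1],
    [0, 0, 0, 0, 0, -7, 0.1],
    [0, 0, 0, 0, 0, -7, 0.1],
    [0, 0, 0, 0, 0, -7, 0.1],
    [0, 0, 0, 0, 0, -7, 0.1],
    [0, 0, 0, 0, 0, -7, 0.1],
    [0, 0, 0, 0, 0, -7, 0.1],
    [0, 0, 0, 0, 0, 0, 1],
    [0, 0, 0, 0, 0, 0, 1],
    [0, 0, 0, 0, 0, 0, 1],
    [0, 0, 0, 0, 0, 0, 1],
    [0, 0, 0, 0, 0, 0, 1],
    [0, 0, 0, 0, 0, 0, 1]
  ]
}}

```text
time_s: 5.95
ee_pos: [0.5466, 0.0722, 0.1974]
eef_rot: [3.14, -0.0, -2.285]
force: [-4.0, 2.9, 2.3]
grip_width: 0.0248
grip_force: 5.0
```

```bash
python3 o.py
```

```text
time_s 5.95
ee_pos [0.5466 0.0722 0.1974]
eef_rot [ 3.1401e+00 -3.0000e-04 -2.2854e+00]
force [-4.0465  2.9309  2.2644]
moment [ 0.6629  0.9139 -0.0549]
grip_width 0.0248
grip_force 5.0001
j6 -2.3627902010031447 yawdeg -130.94314195565823 tau6 -0.0013061180288787
```

Emit:
{"name": "play_rows", "arguments": {
  "commands": [
    [0, 0.0008, 0, 0, 0, 0, 1],
    [0, 0, 0, 0, 0, 0, 1],
    [0, 0, 0, 0, 0, 0, 1],
    [0, 0, 0, 0, 0, 0, 1]
  ],
  "force": 30
}}

```text
time_s: 6.28
ee_pos: [0.5466, 0.0722, 0.1975]
eef_rot: [3.142, 0.0, -2.284]
force: [-0.9, 1.6, 0.0]
grip_width: 0.0244
grip_force: 30.0
```

```bash
python3 o.py
```

```text
time_s 6.2833
ee_pos [0.5466 0.0722 0.1975]
eef_rot [ 3.1415e+00  1.0000e-04 -2.2835e+00]
force [-0.9436  1.6458  0.0202]
moment [0.2451 0.1011 0.0009]
grip_width 0.0244
grip_force 30.0
j6 -2.363986647947119 yawdeg -130.83677776083067 tau6 0.02609095594380051
```

Emit:
{"name": "play_rows", "arguments": {
  "commands": [
    [0, 0, 0, 0, 0, 4, 1],
    [0, 0, 0, 0, 0, 4, 1],
    [0, 0, 0, 0, 0, 0, 1],
    [0, 0, 0, 0, 0, 0, 1],
    [0, 0, 0, 0, 0, 0, 1]
  ]
}}

```text
time_s: 6.7
ee_pos: [0.5466, 0.0722, 0.1974]
eef_rot: [-3.142, 0.0, -2.42]
force: [0.8, 0.5, -0.2]
grip_width: 0.0246
grip_force: 30.0
```

```bash
python3 o.py
```

```text
time_s 6.7
ee_pos [0.5466 0.0722 0.1974]
eef_rot [-3.1415e+00  1.0000e-04 -2.4202e+00]
force [ 0.7705  0.5172 -0.2337]
moment [ 0.1958 -0.0704  0.1289]
grip_width 0.0246
grip_force 30.0
j6 -2.2272746643074415 yawdeg -138.66722822905942 tau6 0.14873350504785776
```

Emit:
{"name": "play_rows", "arguments": {
  "commands": [
    [0, 0, 0, 0, 0, 2.5, 1],
    [0, 0, 0, 0, 0, 2, 1],
    [0, 0, 0, 0, 0, 0, 1],
    [0, 0, 0, 0, 0, 0, 1]
  ]
}}

```text
time_s: 7.03
ee_pos: [0.5466, 0.0722, 0.1975]
eef_rot: [-3.141, 0.0, -2.499]
force: [1.3, 0.1, 0.4]
grip_width: 0.0246
grip_force: 30.0
```

```bash
python3 o.py | egrep "mom|^force|j6"
```

```text
force [1.2806 0.0589 0.4358]
moment [ 0.1222 -0.1221  0.121 ]
j6 -2.148800323154868 yawdeg -143.16424149223408 tau6 0.37146180868148804
```

Emit:
{"name": "play_rows", "arguments": {
  "commands": [
    [0, 0, 0, 0, 0, 0, 1],
    [0, 0, 0, 0, 0, 0, 1]
  ]
}}

```text
time_s: 7.2
ee_pos: [0.5466, 0.0722, 0.1974]
eef_rot: [-3.142, 0.0, -2.5]
force: [1.3, 0.5, -0.9]
grip_width: 0.0243
grip_force: 30.0
```

```bash
python3 o.py | egrep "mom|^force|j6"
```

```text
force [ 1.3127  0.4759 -0.9253]
moment [ 0.1421 -0.2661  0.133 ]
j6 -2.147919807747597 yawdeg -143.2153147479058 tau6 0.08569993078708649
```

Emit:
{"name": "play_rows", "arguments": {
  "commands": [
    [0, 0, 0, 0, 0, 0, 1],
    [0, 0, 0, 0, 0, 0, 1]
  ]
}}

```text
time_s: 7.37
ee_pos: [0.5466, 0.0722, 0.1974]
eef_rot: [-3.141, 0.0, -2.5]
force: [2.0, 0.7, -1.3]
grip_width: 0.0247
grip_force: 30.0
```

```bash
python3 o.py | egrep "mom|^force|j6"
```

```text
force [ 2.0055  0.7228 -1.3355]
moment [ 0.1447 -0.2323  0.12  ]
j6 -2.147213988411594 yawdeg -143.25494387824983 tau6 0.09925322374328971
```

Emit:
{"name": "play_rows", "arguments": {
  "commands": [
    [0, 0, 0, 0, 0, 1.5, 1],
    [0, 0, 0, 0, 0, 1, 1],
    [0, 0, 0, 0, 0, 0, 1],
    [0, 0, 0, 0, 0, 0, 1],
    [0, 0, 0, 0, 0, 0, 1]
  ]
}}

```text
time_s: 7.78
ee_pos: [0.5466, 0.0722, 0.1975]
eef_rot: [-3.142, 0.0, -2.544]
force: [2.2, -0.5, -0.4]
grip_width: 0.0246
grip_force: 30.0
```

```bash
python3 o.py | egrep "mom|^force|j6"
```

```text
force [ 2.1594 -0.5337 -0.3607]
moment [ 0.1036 -0.3539 -0.0198]
j6 -2.103544447472013 yawdeg -145.76109016846237 tau6 -0.024236306198872626
```

Emit:
{"name": "play_rows", "arguments": {
  "commands": [
    [0, 0, 0, 0, 0, 5, 1],
    [0, 0, 0, 0, 0, 5, 1],
    [0, 0, 0, 0, 0, 4, 1],
    [0, 0, 0, 0, 0, 3, 1],
    [0, 0, 0, 0, 0, 0, 1],
    [0, 0, 0, 0, 0, 0, 1],
    [0, 0, 0, 0, 0, 0, 1]
  ]
}}

```text
time_s: 8.37
ee_pos: [0.5466, 0.0721, 0.1975]
eef_rot: [-3.141, 0.0, -2.839]
force: [1.3, -1.0, -1.2]
grip_width: 0.0248
grip_force: 30.0
```

```bash
python3 o.py | egrep "mom|^force|j6"
```

```text
force [ 1.3202 -0.978  -1.2315]
moment [-0.2415 -0.5274 -0.0801]
j6 -1.8083121202596537 yawdeg -162.67821749693744 tau6 -0.01569551881402731
```

Emit:
{"name": "play_rows", "arguments": {
  "commands": [
    [0, 0, 0, 0, 0, 5, 1],
    [0, 0, 0, 0, 0, 5, 1],
    [0, 0, 0, 0, 0, 5, 1],
    [0, 0, 0, 0, 0, 3, 1],
    [0, 0, 0, 0, 0, 0, 1],
    [0, 0, 0, 0, 0, 0, 1],
    [0, 0, 0, 0, 0, 0, 1]
  ]
}}

```text
time_s: 8.95
ee_pos: [0.5466, 0.072, 0.1975]
eef_rot: [-3.141, 0.0, 3.13]
force: [4.0, -2.7, -1.8]
grip_width: 0.0243
grip_force: 30.0
```

```bash
python3 o.py | egrep "mom|^force|j6"
```

```text
force [ 4.0035 -2.6867 -1.8323]
moment [-0.6592 -0.6983 -0.0548]
j6 -1.4946615955157032 yawdeg 179.34799244984526 tau6 -0.0839224155060947
```

Emit:
{"name": "play_rows", "arguments": {
  "commands": [
    [0, 0, 0, 0, 0, 5, 1],
    [0, 0, 0, 0, 0, 5, 1],
    [0, 0, 0, 0, 0, 5, 1],
    [0, 0, 0, 0, 0, 3, 1],
    [0, 0, 0, 0, 0, 0, 1],
    [0, 0, 0, 0, 0, 0, 1],
    [0, 0, 0, 0, 0, 0, 1]
  ]
}}

```text
time_s: 9.53
ee_pos: [0.5466, 0.0719, 0.1975]
eef_rot: [-3.141, 0.0, 2.816]
force: [3.9, -5.4, -0.9]
grip_width: 0.0243
grip_force: 30.0
```

```bash
python3 o.py | egrep "mom|^force|j6"
```

```text
force [ 3.913  -5.3768 -0.8742]
moment [-0.8408 -0.6612 -0.1035]
j6 -1.1800800100435092 yawdeg 161.3225325758723 tau6 -0.0245748704764992
```

Emit:
{"name": "play_rows", "arguments": {
  "commands": [
    [0, 0, 0, 0, 0, 5, 1],
    [0, 0, 0, 0, 0, 5, 1],
    [0, 0, 0, 0, 0, 5, 1],
    [0, 0, 0, 0, 0, 3, 1],
    [0, 0, 0, 0, 0, 0, 1],
    [0, 0, 0, 0, 0, 0, 1],
    [0, 0, 0, 0, 0, 0, 1]
  ]
}}

```text
time_s: 10.12
ee_pos: [0.5466, 0.0718, 0.1974]
eef_rot: [-3.141, 0.0, 2.501]
force: [2.8, -5.8, -0.2]
grip_width: 0.0244
grip_force: 30.0
```

```bash
python3 o.py | egrep "mom|^force|j6"
```

```text
force [ 2.7811 -5.7968 -0.238 ]
moment [-1.0091 -0.6095 -0.0287]
j6 -0.8659195241782549 yawdeg 143.31686373709954 tau6 -0.02491116465535015
```

5 clicks so far; continue.

Emit:
{"name": "play_rows", "arguments": {
  "commands": [
    [0, 0, 0, 0, 0, 5, 1],
    [0, 0, 0, 0, 0, 5, 1],
    [0, 0, 0, 0, 0, 5, 1],
    [0, 0, 0, 0, 0, 3, 1],
    [0, 0, 0, 0, 0, 0, 1],
    [0, 0, 0, 0, 0, 0, 1],
    [0, 0, 0, 0, 0, 0, 1]
  ]
}}

```text
time_s: 10.7
ee_pos: [0.5465, 0.0717, 0.1974]
eef_rot: [-3.141, 0.001, 2.187]
force: [3.4, -6.3, -0.5]
grip_width: 0.0246
grip_force: 30.0
```

```bash
python3 o.py | egrep "mom|^force|j6"
```

```text
force [ 3.3673 -6.3083 -0.519 ]
moment [-1.127  -0.4228 -0.0886]
j6 -0.551727816158318 yawdeg 125.31324947892611 tau6 -0.02533300663344562
```

Emit:
{"name": "play_rows", "arguments": {
  "commands": [
    [0, 0, 0, 0, 0, 5, 1],
    [0, 0, 0, 0, 0, 5, 1],
    [0, 0, 0, 0, 0, 5, 1],
    [0, 0, 0, 0, 0, 3, 1],
    [0, 0, 0, 0, 0, 0, 1],
    [0, 0, 0, 0, 0, 0, 1],
    [0, 0, 0, 0, 0, 0, 1]
  ]
}}

```text
time_s: 11.28
ee_pos: [0.5464, 0.0716, 0.1974]
eef_rot: [-3.141, 0.001, 1.873]
force: [0.3, -5.8, -0.7]
grip_width: 0.0244
grip_force: 30.0
```

```bash
python3 o.py | egrep "mom|^force|j6"
```

```text
force [ 0.2784 -5.7513 -0.6613]
moment [-1.2383 -0.2225 -0.0758]
j6 -0.2375703610581203 yawdeg 107.31464225600287 tau6 -0.025727967149578035
```

Emit:
{"name": "play_rows", "arguments": {
  "commands": [
    [0, 0, 0, 0, 0, 5, 1],
    [0, 0, 0, 0, 0, 5, 1],
    [0, 0, 0, 0, 0, 5, 1],
    [0, 0, 0, 0, 0, 3, 1],
    [0, 0, 0, 0, 0, 0, 1],
    [0, 0, 0, 0, 0, 0, 1],
    [0, 0, 0, 0, 0, 0, 1]
  ]
}}

```text
time_s: 11.87
ee_pos: [0.5463, 0.0716, 0.1974]
eef_rot: [-3.141, 0.001, 1.559]
force: [0.5, -6.5, -0.2]
grip_width: 0.0248
grip_force: 30.0
```

```bash
python3 o.py | egrep "mom|^force|j6"
```

```text
force [ 0.5402 -6.5    -0.159 ]
moment [-1.3029 -0.0585  0.289 ]
j6 0.07622334973536696 yawdeg 89.34034183506317 tau6 0.3483446314930916
```

Emit:
{"name": "play_rows", "arguments": {
  "commands": [
    [0, 0, 0, 0, 0, -5, 1],
    [0, 0, 0, 0, 0, -5, 1],
    [0, 0, 0, 0, 0, -3.8, 1],
    [0, 0, 0, 0, 0, 0, 1],
    [0, 0, 0, 0, 0, 0, 1]
  ]
}}

```text
time_s: 12.28
ee_pos: [0.5464, 0.0716, 0.1974]
eef_rot: [-3.141, 0.001, 1.8]
force: [1.7, -6.5, 0.5]
grip_width: 0.0246
grip_force: 30.0
```

```bash
python3 o.py | egrep "mom|^force|j6"
```

```text
force [ 1.7235 -6.5391  0.4588]
moment [-1.236  -0.1945  0.0092]
j6 -0.16479994417657992 yawdeg 103.14449856187552 tau6 -0.33739613369107246
```

Emit:
{"name": "play_rows", "arguments": {
  "commands": [
    [0, 0, 0, 0, 0, 0, 0.2],
    [0, 0, 0, 0, 0, 0, 0.2],
    [0, 0, 0, 0, 0, 0, 0.2],
    [-0.001, 0, 0, 0, 0, 0, 0.2],
    [0, 0, 0, 0, 0, 0, 0.2],
    [0, 0, 0, 0, 0, 0, 1],
    [0, 0, 0, 0, 0, 0, 1],
    [0, 0, 0, 0, 0, 0, 1],
    [0, 0, 0, 0, 0, 0, 1],
    [0, 0, 0, 0, 0, 0, 1],
    [0, 0, 0, 0, 0, 0, 1]
  ]
}}

```text
time_s: 13.2
ee_pos: [0.5465, 0.0712, 0.1974]
eef_rot: [-3.141, -0.0, 1.798]
force: [-4.9, -1.0, 2.5]
grip_width: 0.0244
grip_force: 30.0
```

```bash
python3 o.py | egrep "mom|^force|j6|grip"
```

```text
force [-4.8593 -1.0064  2.484 ]
moment [-0.212   0.9248  0.0544]
grip_width 0.0244
grip_force 30.0004
j6 -0.16406327122120332 yawdeg 103.01777662091469 tau6 0.00287583185127005
```

Emit:
{"name": "play_rows", "arguments": {
  "commands": [
    [0, 0, 0, 0, 0, -5, 1],
    [0, 0, 0, 0, 0, -5, 1],
    [0, 0, 0, 0, 0, -4, 1],
    [0, 0, 0, 0, 0, 0, 1],
    [0, 0, 0, 0, 0, 0, 1],
    [0, 0, 0, 0, 0, 0, 1]
  ]
}}

```text
time_s: 13.7
ee_pos: [0.5467, 0.0713, 0.1975]
eef_rot: [-3.141, -0.0, 2.04]
force: [-3.8, 0.1, 2.2]
grip_width: 0.0245
grip_force: 30.0
```

```bash
python3 o.py | egrep "mom|^force|j6"
```

```text
force [-3.8018  0.1029  2.2179]
moment [-0.047   0.8112  0.0303]
j6 -0.40599223968703374 yawdeg 116.8812231262978 tau6 -0.004907509573968127
```

Emit:
{"name": "play_rows", "arguments": {
  "commands": [
    [0, 0, 0, 0, 0, -5, 1],
    [0, 0, 0, 0, 0, -5, 1],
    [0, 0, 0, 0, 0, -3, 1],
    [0, 0, 0, 0, 0, 0, 1],
    [0, 0, 0, 0, 0, 0, 1],
    [0, 0, 0, 0, 0, 0, 1]
  ]
}}

```text
time_s: 14.2
ee_pos: [0.5468, 0.0713, 0.1975]
eef_rot: [3.141, -0.0, 2.266]
force: [-2.2, 0.8, 1.4]
grip_width: 0.0244
grip_force: 30.0
```

```bash
python3 o.py | egrep "mom|^force|j6"
```

```text
force [-2.242   0.7858  1.4075]
moment [ 0.2132  0.5151 -0.0911]
j6 -0.6324900715910411 yawdeg 129.85658238853813 tau6 -0.11791996657848358
```

Emit:
{"name": "play_rows", "arguments": {
  "commands": [
    [0, 0, 0, 0, 0, -5, 1],
    [0, 0, 0, 0, 0, -5, 1],
    [0, 0, 0, 0, 0, -5, 1],
    [0, 0, 0, 0, 0, -3, 1],
    [0, 0, 0, 0, 0, 0, 1],
    [0, 0, 0, 0, 0, 0, 1],
    [0, 0, 0, 0, 0, 0, 1]
  ]
}}

```text
time_s: 14.78
ee_pos: [0.5469, 0.0715, 0.1975]
eef_rot: [3.141, 0.0, 2.581]
force: [-0.9, 4.9, -0.7]
grip_width: 0.0248
grip_force: 30.0
```

```bash
python3 o.py | egrep "mom|^force|j6"
```

```text
force [-0.8897  4.9042 -0.6779]
moment [ 0.7927  0.021  -0.1211]
j6 -0.9466060333452471 yawdeg 147.85993660095806 tau6 -0.1203064201399684
```

Emit:
{"name": "play_rows", "arguments": {
  "commands": [
    [0, 0, 0, 0, 0, -5, 1],
    [0, 0, 0, 0, 0, -5, 1],
    [0, 0, 0, 0, 0, -5, 1],
    [0, 0, 0, 0, 0, -3, 1],
    [0, 0, 0, 0, 0, 0, 1],
    [0, 0, 0, 0, 0, 0, 1],
    [0, 0, 0, 0, 0, 0, 1]
  ]
}}

```text
time_s: 15.37
ee_pos: [0.547, 0.0717, 0.1975]
eef_rot: [3.141, 0.001, 2.896]
force: [0.4, 4.5, 0.1]
grip_width: 0.0242
grip_force: 30.0
```

```bash
python3 o.py | egrep "mom|^force|j6"
```

```text
force [0.3988 4.4889 0.1427]
moment [ 1.0759 -0.0797 -0.0875]
j6 -1.261409718948938 yawdeg 165.90018398933688 tau6 -0.13122790027409792
```

Emit:
{"name": "play_rows", "arguments": {
  "commands": [
    [0, 0, 0, 0, 0, -5, 1],
    [0, 0, 0, 0, 0, -5, 1],
    [0, 0, 0, 0, 0, -5, 1],
    [0, 0, 0, 0, 0, -3, 1],
    [0, 0, 0, 0, 0, 0, 1],
    [0, 0, 0, 0, 0, 0, 1],
    [0, 0, 0, 0, 0, 0, 1]
  ]
}}

```text
time_s: 15.95
ee_pos: [0.547, 0.0719, 0.1975]
eef_rot: [3.141, 0.001, -3.073]
force: [1.5, 7.2, -1.0]
grip_width: 0.0243
grip_force: 30.0
```

```bash
python3 o.py | egrep "mom|^force|j6"
```

```text
force [ 1.517   7.2076 -0.975 ]
moment [ 1.3993 -0.1078 -0.0781]
j6 -1.5755777093983099 yawdeg -176.09154643600385 tau6 -0.13223284855484962
```

Emit:
{"name": "play_rows", "arguments": {
  "commands": [
    [0, 0, 0, 0, 0, -5, 1],
    [0, 0, 0, 0, 0, -5, 1],
    [0, 0, 0, 0, 0, -5, 1],
    [0, 0, 0, 0, 0, -3, 1],
    [0, 0, 0, 0, 0, 0, 1],
    [0, 0, 0, 0, 0, 0, 1],
    [0, 0, 0, 0, 0, 0, 1]
  ]
}}

```text
time_s: 16.53
ee_pos: [0.5469, 0.0721, 0.1975]
eef_rot: [3.14, 0.001, -2.759]
force: [0.4, 8.7, -0.4]
grip_width: 0.0242
grip_force: 30.0
```

```bash
python3 o.py | egrep "mom|^force|j6"
```

```text
force [ 0.3519  8.6858 -0.4375]
moment [ 1.5906 -0.0114 -0.0905]
j6 -1.8896836949748286 yawdeg -158.0888697318844 tau6 -0.13252945616841316
```

Emit:
{"name": "play_rows", "arguments": {
  "commands": [
    [0, 0, 0, 0, 0, -5, 1],
    [0, 0, 0, 0, 0, -4, 1],
    [0, 0, 0, 0, 0, 0, 1],
    [0, 0, 0, 0, 0, 0, 1],
    [0, 0, 0, 0, 0, 0, 1]
  ]
}}

```text
time_s: 16.95
ee_pos: [0.5469, 0.0721, 0.1975]
eef_rot: [3.14, 0.001, -2.602]
force: [-1.1, 9.4, 0.1]
grip_width: 0.0246
grip_force: 30.0
```

```bash
python3 o.py | egrep "mom|^force|j6"
```

```text
force [-1.1379  9.3984  0.1362]
moment [1.7553 0.1196 0.0181]
j6 -2.046904667162195 yawdeg -149.078908088326 tau6 -0.03803365048952401
```

Emit:
{"name": "play_rows", "arguments": {
  "commands": [
    [-0.0004, 0.0006, 0, 0, 0, 0, 1],
    [-0.0003, 0.0005, 0, 0, 0, 0, 1],
    [0, 0, 0, 0, 0, 0, 1],
    [0, 0, 0, 0, 0, 0, 0],
    [0, 0, 0, 0, 0, 0, 0],
    [0, 0, 0, 0, 0, 0, 0],
    [0, 0, 0, 0, 0, 0, 0],
    [0, 0, 0, 0, 0, 0, 0],
    [0, 0, -0.01, 0, 0, 0, 0],
    [0, 0, -0.02, 0, 0, 0, 0],
    [0, 0, -0.02, 0, 0, 0, 0],
    [0, 0, -0.02, 0, 0, 0, 0],
    [0, 0, -0.02, 0, 0, 0, 0],
    [0, 0, 0, 0, 0, 0, 0],
    [0, 0, 0, 0, 0, 0, 0],
    [0, 0, 0, 0, 0, 0, 0]
  ]
}}

```text
time_s: 18.28
ee_pos: [0.5466, 0.0725, 0.2869]
eef_rot: [3.141, -0.001, -2.6]
force: [-0.5, 0.1, -0.3]
grip_width: 0.0471
grip_force: 0.0
```

```bash
python3 - <<'E'
from h import *
i=ctrl.camera("side");print(red(i));cv2.imwrite("pics/s2.png",i)
E
python3 o.py
```

```text
[([229, 158, 13, 17, 138], [235.2, 165.8])]
time_s 18.3333
ee_pos [0.5465 0.0725 0.2865]
eef_rot [ 3.1409e+00 -1.4000e-03 -2.6004e+00]
force [ 0.0742 -0.1369 -0.4343]
moment [ 0.0505  0.0275 -0.0099]
grip_width 0.0472
grip_force 0.0
j6 -2.0465862242354236 yawdeg -148.9918996345189 tau6 0.0005197026621317491
```

View pics/s2.png

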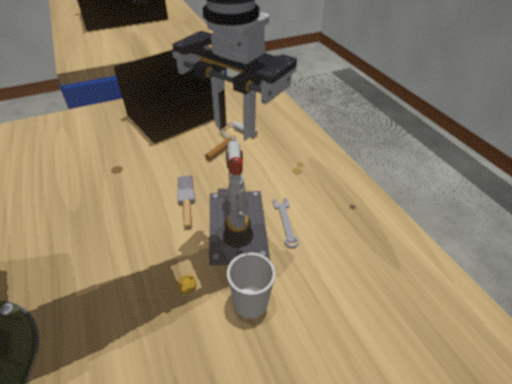

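The picture shows the gripper clear above the knob, which stands at about (235,166). The cup (250,285), air cap (187,284), spanner (285,222) and brush (186,200) are all where they were.

```bash
python3 -c "
from station import ctrl
print(ctrl.hand_in())"
```

```text
the job is handed in; nothing more can be done
None
```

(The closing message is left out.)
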